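# Nest and close the telescopic lens hood

## Task

The long telescopic lens hood has been left lying on its side, part drawn out, on the oak shelf. Stand it, narrow end down, in the wide conical hood on the lower acrylic tier so the tapers nest, and press it down until its sleeve has slid right in and it pushes back firmly, with about a kilo and a half's weight and no more than two; then let go with it sitting straight and fully home. Leave the wide hood where it stands and do not disturb the lens, the wrench or the caps.

Things in the scene. Friction and masses are not known exactly. Their poses are not given: they have to be found in the camera images.
- long_hood: The long telescopic lens hood, black aluminium, open at both ends, about 90 g: a front section and a sliding sleeve. It lies with its sleeve on the oak shelf (z = 0), axis level, narrow end away from the robot and to its left. Origin: on the axis, at the shoulder at the back of the front section's cone, 27.6 mm behind its narrow end. x axis: along the axis, out of the narrow end.
- long_collar (a point): Centre of the end face of the long hood's narrow end: 27.6 mm from the hood's origin along +x. From here a collar 48 mm across runs back 10 mm, then a cone (half-angle 20 deg) widens from 48 to 61 mm over 17.6 mm to the shoulder. Behind it a bare metal tube 57 mm across runs into the sleeve: a straight round sleeve 62 mm across, 78 mm long, open at the mouth (rim 64 mm).
- long_shoulder (a point): The same point as the long hood's origin. The sleeve begins behind it (towards -x), drawn out by an unknown 6 to 22 mm, so it reaches from -6..-22 mm to -84..-100 mm. It slides stiffly: about 5 N pushes it in and it stays where left; shut, its front edge stops on the shoulder and then it no longer gives.
- wide_hood: The wide lens hood, black aluminium, loose, about 110 g, standing mouth up on the lower tier, 44 mm high. Collar 60 mm across, 22 mm high, bore 53 mm; then a cone, half-angle 20 deg, up to the mouth. Origin: centre of its underside; z up its axis. With the long hood fully home, cone on cone, its narrow end lies 6.0 mm above this origin and its shoulder 34 mm above.
- wide_mouth (a point): Centre of the wide hood's mouth, 44 mm above its underside: bore 69 mm, rim 77 mm across. With the long hood home and its sleeve shut, 68 mm of sleeve stand out above this. A firm press is 12 to 20 N straight down, well above the sleeve's 5 N; once the sleeve is shut the nest gives less than 2 mm under it.
- tiers: Three smoke-grey acrylic tiers, fixed, stepping up towards their +y (robot's left), 260 mm deep in x, 8 mm lip at front and back. Origin: on the shelf under the centre of the lowest tread. Lower tread: y -140 to 140 mm, 45 mm above the shelf; middle: y 140 to 310, 100 mm; top: y 310 to 480, 155 mm, with a closed dry box 95 mm high.
- lens: Telephoto lens on its tripod foot on the lower tier, beside the wide hood on either side of it: 165 mm long, up to 76 mm across, 95 mm high, lying along x. Origin: centre of the foot's underside. A bystander.
- wrench: Stainless filter wrench, flat on the middle tier: 4 mm thick, C-shaped jaw 90 mm across, handle along its -x, 165 mm long overall. A bystander.
- cap_large: Lens cap, black disc 72 mm across, 10 mm thick, on the middle tier. Origin: centre of its underside. A bystander.
- cap_small: Lens cap, black disc 58 mm across, 10 mm thick, on the middle tier. Origin: centre of its underside. A bystander.

How it is judged:
By the outcome, as a careful person would: the job done as asked, in the order asked, and still so for the second after the job is handed in, with the robot touching nothing.
It also fails if it takes over 45 s, if anything falls off the work surface, if the arm or the gripper's body presses on something with over 40 N, if the wrist force passes 120 N, or if a joint passes its speed limit or range.

## Robot

A 6-joint arm with a two-finger parallel gripper is mounted at the origin on the work surface. World frame = base frame: x ahead of the robot, y to its left, z up, the work surface at z = 0. Lengths are in mm, angles in rad, forces in N, time in s.
With the tool pointing down it reaches from about 400 to 825 mm from the base axis. Payload 7 kg.
Tool frame: the origin (TCP) lies at the very end of the fingers, on their centre line; the grasp point (between the pads) lies 19 mm behind it; z points along the fingers, y is the line along which they close (so a half turn about z gives the same grasp; the last joint's range is limited). The gripper opens to 88 mm and grips with 3 to 60 N. Pads are 19 mm wide; open, the fingers measure 130 mm over their backs; the gripper's body (78 mm by 193 mm) begins 47 mm behind the grasp point.
Start: joints at [0.288, 0.359, 0.012, 0, -1.224, -0.288], TCP at [674.978, -0.019, 226.561] pointing down, gripper open.
Joint ranges: [-3.07, 3.07], [-1.43, 2.12], [-1.02, 1.25], [-3.03, 1.67], [-3.05, -0], [-3.03, 3.03]. Speed limits (rad/s): [2.39, 2.39, 3.01, 3.14, 3.14, 3.14].

## Interface

Orientations are given as a unit quaternion [x, y, z, w].
In Python, from plant import bot gives the robot as it stands. Calls block until the motion is done:
- bot.move_ptp(position, orientation): joint-space move of the TCP to a pose.
- bot.line_to(position, velocity=150, ori=None): straight line of the TCP; ori=None keeps the orientation; velocity is the mean speed in mm/s.
- bot.move_joints(angles): joint-space move.
- bot.move_gripper(opening, force=None): finger opening in mm; force is the grip in N (None keeps the last); returns when the fingers have stopped.
- bot.pause(seconds).
- bot.solve_ik(position, orientation): joint angles nearest the present ones, or None.
- bot.read_state(): the state.
- bot.camera(name): name is "scene" or "side" or "wrist"; returns the picture (480x640x3 uint8, red, green, blue); there is no depth.
- bot.get_calibration(name): a dict with "fx", "fy", "cx", "cy" (pixels), "distortion" ([k1, k2, p1, p2, k3] as OpenCV has them; the pictures are not rectified), "view" (4x4, takes a point from world to camera coordinates); the wrist camera has in their place "T_tool_cam" (4x4, takes a point from camera to tool coordinates, whose origin is the TCP and whose axes are the flange's). Camera axes: x right, y up, looking along -z (the intrinsics and any distortion apply to the point x, -y, -z); pixel columns grow to the right and rows downward; lengths in mm; the calibration is good to about 2 mm. A picture is of the moment at which its call begins: read the wrist's pose just before it. get_calibration takes no time and is no camera call.
A pose or a line that the arm cannot do raises bot.Unreachable and nothing moves.
- bot.close_job(): hands the job in; it is judged then, once.
The state is a dict: "t": time; "joint_pos": joint angles; "qvel": joint speeds; "tau": joint torques, N m; "tcp_pos": TCP position; "eef_rot": TCP orientation; "contact_force": force on the tool from outside, world axes, zero at the start; "moment": the same for the moment, N m; "width": finger opening in mm; "finger_force": force on a finger pad.
Only numpy, scipy, OpenCV 4.12 (cv2) and the standard library are available. Lean on these libraries where they do the work, as an engineer would, in place of code of your own. Each camera call takes 0.05 s, during which the arm holds its last target. There are 200 camera calls.

## Working session

There is one attempt and no reset: what is moved stays moved. The work goes in short steps, each a Python script; the robot and the scene stay as the last script left them, time stands still between calls to the robot, and variables do not carry over. Pictures are saved under pics/ and viewed, at most 10 in all, crops included, and the job is handed in when it is done.

```bash
ls; mkdir -p pics; python3 - <<'E'
from plant import bot
import cv2,numpy as np
for n in ["scene","side"]:
    cv2.imwrite(f"pics/{n}0.png",bot.camera(n)[:,:,::-1]); print(n,bot.get_calibration(n))
print(bot.get_calibration("wrist")); print(bot.read_state())
E
```

```text
pics
scene {'fx': 543.088066622547, 'fy': 543.088066622547, 'cx': 312.7343211170802, 'cy': 232.56277083281287, 'distortion': array([-0.08234913,  0.        ,  0.        ,  0.        ,  0.        ]), 'view': array([[ 4.82557721e-01,  8.75761590e-01, -1.34045933e-02,
        -3.06929347e+02],
       [-4.54972385e-01,  2.63715452e-01,  8.50561162e-01,
         1.66883300e+02],
       [ 7.48423794e-01, -4.04346136e-01,  5.25705267e-01,
        -1.49031352e+03],
       [ 0.00000000e+00,  0.00000000e+00,  0.00000000e+00,
         1.00000000e+00]])}
side {'fx': 570.2310489582137, 'fy': 570.2310489582137, 'cx': 312.4305085156718, 'cy': 236.79492455621875, 'distortion': array([0.02036733, 0.        , 0.        , 0.        , 0.        ]), 'view': array([[ 7.61290502e-01, -6.48406002e-01,  2.53538807e-03,
        -3.86856542e+02],
       [ 4.66732096e-01,  5.50693948e-01,  6.92024079e-01,
        -3.42947306e+02],
       [-4.50108789e-01, -5.25648012e-01,  7.21869965e-01,
        -1.10580007e+03],
       [ 0.00000000e+00,  0.00000000e+00,  0.00000000e+00,
         1.00000000e+00]])}
{'fx': 430.
[... 535 characters left out ...]

{'t': 0.1, 'joint_pos': array([ 2.88101774e-01,  3.59285607e-01,  1.11873969e-02, -2.81252157e-04,
       -1.22410150e+00, -2.88064666e-01]), 'qvel': array([-0.00105151, -0.00191135,  0.00182456,  0.00105491, -0.00026291,
       -0.00078926]), 'tau': array([-1.42273191e-03, -5.84165347e+01,  2.93752134e+01,  7.01551259e+00,
        1.01412315e-02, -6.66964229e-05]), 'tcp_pos': array([ 6.74583206e+02, -3.00527711e-02,  2.25756542e+02]), 'eef_rot': array([-7.07085867e-01,  7.07127335e-01,  4.50963368e-04, -5.53614133e-04]), 'contact_force': array([ 0.25937318, -0.83910094, -0.05091975]), 'moment': array([ 0.07090727, -0.00248021, -0.04241584]), 'finger_force': 0.0, 'width': 87.75627266206186}
```

View pics/scene0.png

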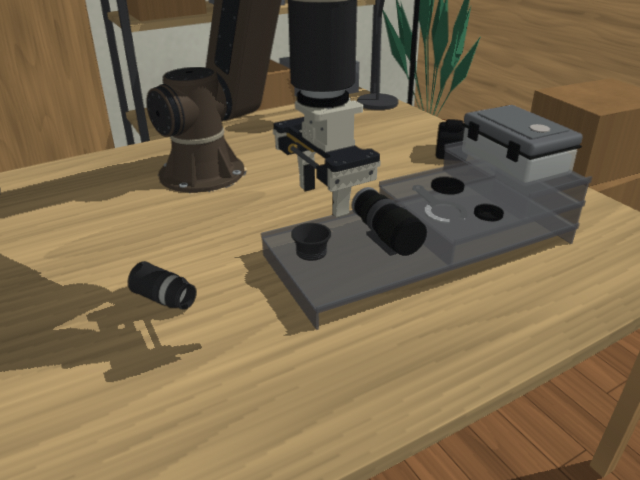

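View pics/side0.png

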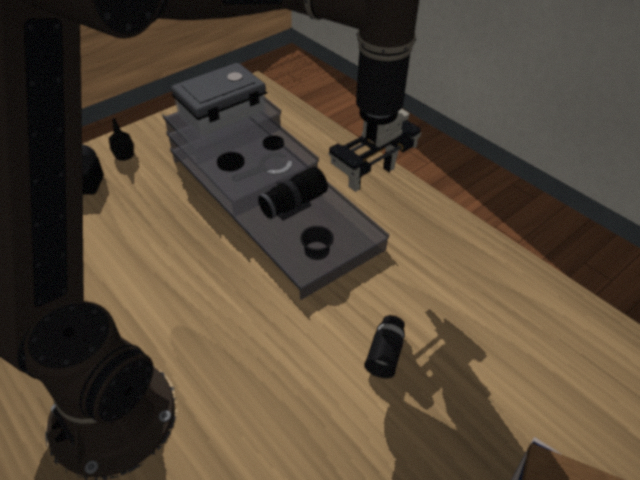

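Scene view: long hood lies from its mouth at (143,275) to its narrow end at (184,295). The wide hood's mouth is at (311,232), with the lens to its +y side. Side view: long hood from (380,368) to (394,322), wide mouth at about (317,235).

```bash
cat > h.py <<'E'
from plant import bot
import cv2,numpy as np
from scipy.spatial.transform import Rotation as R
def ray(n,uv,st=None):
    c=bot.get_calibration(n); K=np.array([[c['fx'],0,c['cx']],[0,c['fy'],c['cy']],[0,0,1]])
    x,y=cv2.undistortPoints(np.array([[uv]],float),K,c['distortion'])[0,0]
    if n=='wrist':
        W=np.eye(4);W[:3,:3]=R.from_quat(st['eef_rot']).as_matrix();W[:3,3]=st['tcp_pos'];T=W@c['T_tool_cam']
    else: T=np.linalg.inv(c['view'])
    d=T[:3,:3]@np.array([x,-y,-1]); return T[:3,3],d/np.linalg.norm(d)
def atz(n,uv,z,st=None):
    o,d=ray(n,uv,st); return o+d*(z-o[2])/d[2]
def tri(rs):
    A=sum(np.eye(3)-np.outer(d,d) for o,d in rs); b=sum((np.eye(3)-np.outer(d,d))@o for o,d in rs)
    return np.linalg.solve(A,b)
def quat(zt,xt):
    zt=np.array(zt,float);xt=np.array(xt,float);return R.from_matrix(np.c_[xt,np.cross(zt,xt),zt]).as_quat()
E
python3 - <<'E'
from h import *
print('wide',atz('scene',(311,232),89),atz('side',(317,235),89),tri([ray('scene',(311,232)),ray('side',(317,235))]))
print('narrow',atz('scene',(185,293),31),atz('side',(394,322),31))
print('mouth',atz('scene',(143,275),31),atz('side',(380,368),31))
# feasibility: horizontal tool at the wide hood
w=atz('scene',(311,232),89)
for az in range(-60,181,15):
    d=np.array([np.cos(np.radians(az)),np.sin(np.radians(az)),0])
    r=[]
    for z in (135,200,260):
        q=bot.solve_ik(np.r_[w[:2],z]+19*d,quat(d,[0,0,1])); r.append(None if q is None else np.round(q,2).tolist())
    print(az,r)
E
```

```text
wide [555.20326235  42.09766477  89.        ] [559.44493405  44.29080152  89.        ] [557.65530343  41.52880708  91.2481609 ]
narrow [ 542.64981898 -213.20267106   31.        ] [ 553.27781276 -215.62305222   31.        ]
mouth [ 448.45236536 -267.1001037    31.        ] [ 451.23808387 -275.10897458   31.        ]
-60 [[0.88, 0.78, -0.98, 1.22, -1.5, -1.75], [0.89, 0.66, -0.99, 1.21, -1.54, -1.64], [0.89, 0.54, -0.98, 1.21, -1.59, -1.53]]
-45 [None, None, None]
-30 [None, None, None]
-15 [None, None, None]
0 [None, None, None]
15 [[-0.72, 1.05, -0.92, -2.12, -1.79, -1.23], [-0.74, 0.75, -0.95, -2.14, -1.64, -1.46], [-0.74, 0.42, -0.93, -2.13, -1.45, -1.76]]
30 [[-0.73, 0.84, -0.71, -1.89, -1.56, -1.59], [-0.73, 0.61, -0.73, -1.88, -1.5, -1.8], [-0.71, 0.39, -0.71, -1.87, -1.42, -2.02]]
45 [[-0.67, 0.76, -0.51, -1.68, -1.54, -1.86], [-0.67, 0.59, -0.52, -1.68, -1.52, -2.03], [-0.66, 0.43, -0.51, -1.67, -1.5, -2.2]]
60 [[-0.59, 0.76, -0.32, -1.51, -1.6, -2.05], [-0.6, 0.62, -0.33, -1.51, -1.61, -2.19], [-0.6, 0.49, -0.32, -1.52, -1.62, -2.32]]
75 [[-0.51, 0.8, -0.14, -1.37, -1.72, -2.
[... 290 characters left out ...]
 -2.05, -2.43], [-0.35, 0.73, 0.21, -1.23, -2.09, -2.53]]
120 [[-0.23, 0.97, 0.35, -1.07, -2.17, -2.37], [-0.24, 0.88, 0.35, -1.12, -2.21, -2.46], [-0.26, 0.8, 0.37, -1.18, -2.26, -2.56]]
135 [[-0.13, 1.03, 0.48, -0.98, -2.32, -2.36], [-0.14, 0.94, 0.49, -1.04, -2.37, -2.46], [-0.16, 0.87, 0.51, -1.12, -2.43, -2.57]]
150 [[-0.01, 1.08, 0.58, -0.86, -2.45, -2.3], [-0.03, 1.0, 0.59, -0.94, -2.51, -2.41], [-0.05, 0.93, 0.61, -1.03, -2.58, -2.53]]
165 [[0.11, 1.12, 0.62, -0.69, -2.53, -2.16], [0.1, 1.04, 0.64, -0.76, -2.61, -2.26], [0.08, 0.97, 0.67, -0.87, -2.69, -2.39]]
180 [[0.24, 1.14, 0.59, -0.43, -2.54, -1.93], [0.23, 1.07, 0.59, -0.48, -2.62, -2.0], [0.22, 1.0, 0.63, -0.56, -2.71, -2.09]]
```

```bash
python3 - <<'E'
from h import *
import json
a=np.array([np.cos(.52),np.sin(.52),0]); 
out={}
bot.move_ptp([557,42,200],quat([0,0,-1],[0,-1,0])); bot.pause(.2)
st=bot.read_state(); im=bot.camera('wrist'); cv2.imwrite('pics/w_wide.png',im[:,:,::-1]); out['wide']={k:st[k].tolist() for k in('tcp_pos','eef_rot')}
bot.move_ptp([497,-244,160],quat([0,0,-1],-a)); bot.pause(.2)
st=bot.read_state(); im=bot.camera('wrist'); cv2.imwrite('pics/w_long.png',im[:,:,::-1]); out['long']={k:st[k].tolist() for k in('tcp_pos','eef_rot')}
json.dump(out,open('st.json','w')); print(st['t'],st['joint_pos'],out)
E
```

```text
2.2583 [-1.00619022e-01  2.14370933e-01 -3.51067151e-01 -1.27635696e-06
 -1.00491853e+00 -9.47864940e-01] {'wide': {'tcp_pos': [557.8022897030228, 41.87350339085594, 199.89724608635947], 'eef_rot': [-0.7068921474220232, 0.707321347696775, -5.357350313037705e-05, -1.1635224544234399e-05]}, 'long': {'tcp_pos': [497.69452107668036, -243.02183409154145, 160.19817206662185], 'eef_rot': [-0.2581973661365462, 0.9660921652633194, -7.731087812841265e-05, 0.00020581547471139612]}}
```

View pics/w_wide.png

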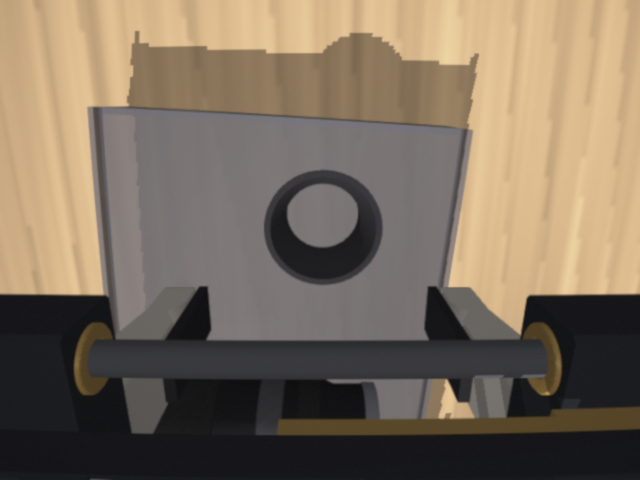

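View pics/w_long.png

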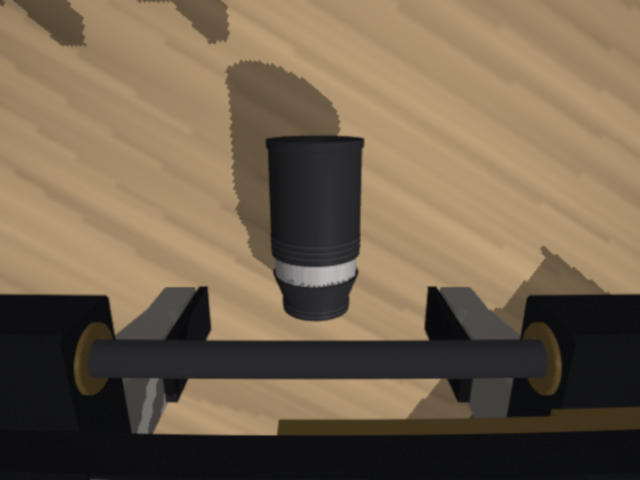

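Wide hood: outer rim spans columns 264–382 and rows 169–284, so its centre is (323,227). Long hood: silhouette rim (266..364,143), sleeve front (272..358,~262), narrow end (284..349,~308), with the bare band at rows 262–285.

```bash
python3 - <<'E'
from h import *
import json
s=json.load(open('st.json')); W=s['wide'];L=s['long']
p=lambda *x:print(*[np.round(v,1) for v in x])
l,r=atz('wrist',(264,227),89,W),atz('wrist',(382,227),89,W); t,b=atz('wrist',(323,169),89,W),atz('wrist',(323,284),89,W)
p(atz('wrist',(323,227),89,W),np.linalg.norm(l-r),(l+r)/2,(t+b)/2,np.linalg.norm(t-b))
f=lambda uv,z=31:atz('wrist',uv,z,L)
m=(f((266,143))+f((364,143)))/2; e=(f((272,250))+f((360,250)))/2; n=(f((284,308))+f((349,308)))/2
p(m,e,n,np.linalg.norm(f((266,143))-f((364,143))),np.linalg.norm(f((284,308))-f((349,308))))
a=n-m;p(np.degrees(np.arctan2(a[1],a[0])),np.linalg.norm(a))
p('top of sleeve: back rim, front edge, shoulder top', f((315,137),63.5),f((315,264),62),f((315,285),61))
d=a/np.linalg.norm(a)
for uv,z in(((315,137),63.5),((315,264),62),((315,285),61),((316,319),31-24)): p((f(uv,z)-m)@d)
E
```

```text
[554.5  38.4  89. ] 76.5 [554.4  38.4  89. ] [554.5  39.6  89. ] 77.6
[ 450.6 -272.3   31. ] [ 514.5 -234.9   31. ] [ 553.4 -212.1   31. ] 64.2 47.8
30.3 119.2Traceback (most recent call last):
  File "<stdin>", line 11, in <module>
  File "<stdin>", line 4, in <lambda>
    return _wrapfunc(a, 'round', decimals=decimals, out=out)
    return _wrapit(obj, method, *args, **kwds)
    result = getattr(arr, method)(*args, **kwds)
numpy._core._exceptions._UFuncNoLoopError: ufunc 'multiply' did not contain a loop with signature matching types (dtype('<U49'), dtype('float64')) -> None
```

Sizes agree with the given ones: rim 76.5 against 77, long rim 64.2 against 64, collar 47.8 against 48. The sleeve is drawn out about 13.6 mm. Now I'll pick up the long hood.

```bash
python3 - <<'E'
from h import *
th=np.radians(30.3);a=np.array([np.cos(th),np.sin(th),0]); q=quat([0,0,-1],-a)
m=np.array([450.6,-272.3,0]); g=m+30*a
qh=quat([0,1,0],[0,0,1])
print(bot.solve_ik([555,-90,300],qh))
bot.move_ptp(g+[0,0,90],q); bot.line_to(g+[0,0,12.5],120)
bot.move_gripper(50,40); s=bot.read_state(); print(s['width'],s['finger_force'],s['tcp_pos'],s['contact_force'])
bot.line_to(g+[0,0,280],200); bot.pause(.1); s=bot.read_state(); print(s['width'],s['finger_force'],s['tcp_pos'],s['contact_force'])
bot.move_ptp([555,-90,300],qh); bot.pause(.3); s=bot.read_state(); print(s['t'],s['width'],s['tcp_pos'],s['contact_force'])
a1=bot.camera('scene')[60:360,120:520];b1=bot.camera('side')[60:360,120:520]
cv2.imwrite('pics/held.png',np.hstack([a1,b1])[:,:,::-1])
E
```

```text
[-0.62324626  0.68874887  0.24917775 -1.27393977 -2.12726003 -2.6166508 ]
61.57763287977725 39.99975299346261 [ 476.67307175 -257.22028078   12.83827118] [-0.154728    0.87716024  4.45113148]
61.9260721902705 39.998588813468814 [ 476.06276379 -257.04674958  278.88109847] [-0.68056629 -0.17712508 -1.57971727]
7.4583 61.59006539054187 [554.90138041 -89.48172015 300.52064604] [ 0.95327646  0.48772903 -0.31016519]
```

View pics/held.png

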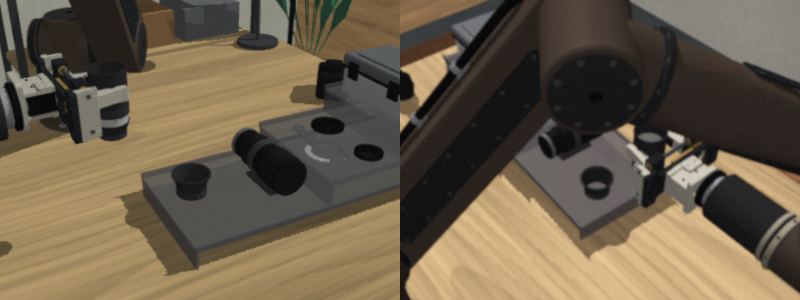

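The hood is held upright with its narrow end down; the band shows low, at (112,115). Next: insert and press with force feedback.

```bash
python3 - <<'E'
from h import *
x,y=555,58.2
bot.line_to([x,y,245],150); bot.line_to([x,y,158],100); bot.pause(.2)
b=np.mean([bot.read_state()['contact_force'] for _ in range(3)],0); print('base',b,bot.read_state()['tcp_pos'])
z=158;log=[];pk=0
while z>120:
    z-=1.0 if (z>131 and pk<3) or (z>131 and pk<7) else .3
    bot.line_to([x,y,z],15); s=bot.read_state(); f=s['contact_force']-b; pk=f[2]
    log.append((round(z,1),round(s['tcp_pos'][2],1),*np.round(f,1)))
    if pk>14.5 or np.hypot(f[0],f[1])>10: break
    if s['t']>30: break
bot.pause(.15); s=bot.read_state(); print(*log[::1],sep='\n'); print(s['t'],s['contact_force']-b,s['moment'],s['tcp_pos'],s['width'])
E
```

```text
base [-0.05741794 -0.20565524 -0.78511256] [555.13873102  58.11485645 158.70057062]
(157.0, np.float64(157.1), np.float64(-0.4), np.float64(0.7), np.float64(-0.5))
(156.0, np.float64(155.9), np.float64(1.2), np.float64(-0.5), np.float64(1.1))
(155.0, np.float64(154.9), np.float64(-0.5), np.float64(-0.2), np.float64(-0.5))
(154.0, np.float64(153.9), np.float64(-1.3), np.float64(-0.0), np.float64(-0.9))
(153.0, np.float64(152.9), np.float64(0.3), np.float64(0.4), np.float64(-0.6))
(152.0, np.float64(151.9), np.float64(-0.5), np.float64(0.9), np.float64(-0.8))
(151.0, np.float64(150.9), np.float64(0.6), np.float64(0.4), np.float64(-0.4))
(150.0, np.float64(150.0), np.float64(-0.1), np.float64(-0.3), np.float64(-0.2))
(149.0, np.float64(148.9), np.float64(-0.0), np.float64(0.2), np.float64(1.1))
(148.0, np.float64(147.9), np.float64(-0.0), np.float64(0.4), np.float64(-0.3))
(147.0, np.float64(146.9), np.float64(0.0), np.float64(-0.0), np.float64(-0.2))
(146.0, np.float64(145.9), np.float64(-0.6), np.float64(-0.4), np.float64(-1.3))
(145.0, np.float64(144.9), np.float64(0.5), np.float64(0
[... 2545 characters left out ...]
2))
(125.3, np.float64(126.0), np.float64(-2.1), np.float64(4.2), np.float64(9.1))
(125.0, np.float64(125.9), np.float64(-3.4), np.float64(4.5), np.float64(9.9))
(124.7, np.float64(125.8), np.float64(-2.4), np.float64(4.5), np.float64(10.6))
(124.4, np.float64(125.7), np.float64(-3.3), np.float64(4.8), np.float64(11.5))
(124.1, np.float64(125.6), np.float64(-2.8), np.float64(4.1), np.float64(12.5))
(123.8, np.float64(125.6), np.float64(-3.0), np.float64(4.9), np.float64(13.7))
(123.5, np.float64(125.5), np.float64(-3.1), np.float64(5.3), np.float64(14.6))
23.125 [-2.46742808  5.13629239 15.19200467] [1.51452704 0.0343997  0.9462496 ] [554.64888255  58.66875784 125.47735625] 61.62870260776831
```

The sleeve ran in at about 5 N, then firmed up to 15 N where expected. Next: relieve the side load, ease off, release and look.

```bash
python3 - <<'E'
from h import *
bot.line_to([554.4,59.5,123.7],10); s=bot.read_state(); print(s['contact_force'])
bot.line_to([554.4,59.5,125.6],10); bot.pause(.1); s=bot.read_state(); print(s['contact_force'])
bot.move_gripper(86); bot.pause(.2); s=bot.read_state(); print(s['contact_force'],s['tcp_pos'],s['width'])
p=s['tcp_pos']; bot.line_to([554.4,-60,125.6],120); bot.pause(.2); s=bot.read_state(); print(s['t'],s['contact_force'])
a=cv2.resize(bot.camera('scene')[150:300,230:430],None,fx=2,fy=2,interpolation=3)
w=cv2.resize(bot.camera('wrist'),(400,300))
cv2.imwrite('pics/rel.png',np.hstack([a,w])[:,:,::-1])
E
```

```text
[-1.25732348  2.17738792 11.02356147]
[0.34798457 0.16660575 3.3527478 ]
[ 0.71167962  0.16803748 -0.01289079] [554.39890504  59.48858842 125.61754712] 85.86947235697204
26.0583 [ 0.4132771  -0.10836261 -0.16915899]
```

View pics/rel.png

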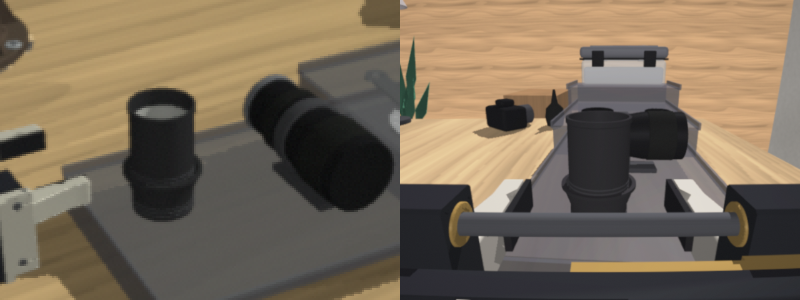

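The picture shows the long hood nested upright, with its top rim at scene (311,202) and the wide rim at (311,234), no bare band showing and the lens untouched. I'll check straightness numerically.

```bash
python3 - <<'E'
from h import *
im=bot.camera('scene')[185:265,275:350]; cv2.imwrite('pics/z.png',cv2.resize(im,None,fx=7,fy=7,interpolation=cv2.INTER_CUBIC)[:,:,::-1])
c=bot.get_calibration('scene');V=c['view'];K=np.array([[c['fx'],0,c['cx']],[0,c['fy'],c['cy']],[0,0,1]])
F=np.diag([1,-1,-1.]);rv=cv2.Rodrigues(F@V[:3,:3])[0];t=F@V[:3,3]
for P in([555.2,42.1,157],[555.2,42.1,89]):
    th=np.linspace(0,2*np.pi,73);r=32 if P[2]>100 else 38.5
    q=cv2.projectPoints(np.array(P)+np.c_[r*np.cos(th),r*np.sin(th),0*th],rv,t,K,c['distortion'])[0][:,0]
    lo,hi=(q.min(0)-[275,185])*7,(q.max(0)-[275,185])*7; print('x,y min/max in crop',lo.round(),hi.round())
E
```

```text
x,y min/max in crop [128.  55.] [369. 170.]
x,y min/max in crop [112. 258.] [392. 405.]
```

View pics/z.png

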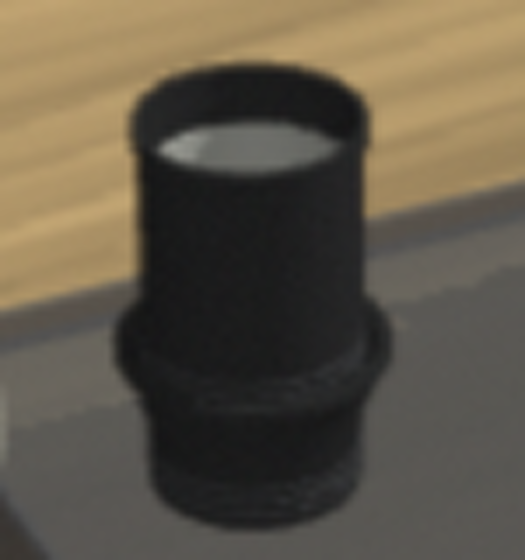

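The crop has the top rim at x 130–369 (predicted 128–369) and the wide rim at 113–392 (predicted 112–392). Both rows are about 5 crop pixels low, under 1 real pixel, so the hood is straight, home and concentric.

```bash
python3 -c "
from plant import bot
print(bot.close_job(),bot.read_state()['t'])"
```

```text
the job is handed in; nothing more can be done
the job is handed in; nothing more can be done
```

The long hood stands straight and fully home in the wide hood, its sleeve shut under a press of about 15 N, then released; the job was handed in well inside 45 s, and the wide hood stayed in place, with the lens, wrench and caps left alone.

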